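# Find the free test socket with the probe pin

### The job

The metal test block has three openings that look alike, each closed by a dust shutter a little way down; two shutters are seized and only one still gives way. Take the probe pin out of its wooden stand, feel with it for the opening whose shutter yields, and guide the pin down in that one, keeping hold of it all the way so that it does not drop, until its collar sits flush on the block. Leave it standing there, and do not shift the glue bottle, sanding block, clamp or spanner lying round about.

Things in the scene. Friction and masses are not known exactly. Their poses are not given: they have to be found in the camera images.
- pin: Probe pin, upright, 112 mm long, 110 to 225 g. Origin: centre of its tip (lowest point); z runs up the pin. Steel shank 12 mm in diameter from 0 to 60 mm (the lowest 6 mm taper to 7 mm), steel collar 27 mm in diameter from 60 to 66 mm, round black handle 22 mm in diameter from 66 to 112 mm: grasp it there, at any yaw. At the start its collar rests on the stand.
- stand: The square wooden stand, 70 x 70 x 70 mm, screwed to the worktop, in which the pin stands at the start: a 15 mm hole in the middle of its top takes the shank and the collar rests on the top. Origin: centre of its underside, z up; top face at z = 70 mm. It may be left or right of the block.
- block: Aluminium test block, fixed, 64 (x) by 150 (y) by 80 mm high, with a foot 10 mm high at each end (197 mm over the feet). Origin: centre of its underside; top face at z = 80 mm. Three vertical round openings 14 mm in diameter, with a 2 mm chamfer at the mouth, lie on its long (y) centre line at y = -50, 0 and +50 mm. What is inside them: see block_mouth.
- block_mouth (a point): Centre of the middle opening's mouth, on the block's top face. In each of the three openings a steel disc (shutter) closes the bore 15 mm below the top. Two are seized: the pin stops dead, its tip 15 mm deep. One, in any opening, yields to 0.2 to 0.5 N and runs down 52 mm, so the shank goes in until the collar meets the top; the pin's weight keeps it down. They look the same.
- glue: A bystander: white glue bottle with a red nozzle, 40 x 46 x 145 mm, standing behind the work. Origin: centre of its underside.
- sanding_block: A bystander: pine sanding block, 45 x 90 x 28 mm, lying behind the work. Origin: centre of its underside.
- clamp: A bystander: small G-clamp lying flat, 103 x 73 x 29 mm, left of the work. Origin: centre of its underside.
- spanner: A bystander: steel spanner lying flat, 24 x 167 x 8 mm, near the front edge of the worktop. Origin: centre of its underside.
Things that resemble listed ones, but are neither listed nor needed, are in the scene too. What is meant by the stand is not orange, and is the smaller of those in its own colour. Leave any blue look-alike of the pin alone.

How it is judged:
By the outcome, as a careful person would: the job done as asked, in the order asked, and still so for the second after the job is handed in, with the robot touching nothing.
It also fails if it takes over 58 s, if anything falls off the work surface, if the arm or the gripper's body presses on something with over 40 N, if the wrist force passes 120 N, or if a joint passes its speed limit or range.

### The arm

A 7-joint arm with a two-finger parallel gripper is mounted at the origin on a cart in front of the work surface, level with it; the furniture and walls round the work are solid. World frame = base frame: x ahead of the robot, y to its left, z up, the work surface at z = 0. Lengths are in m, angles in rad, forces in N, time in s.
With the tool pointing down it reaches from about 0.35 to 0.9 m from the base axis. Payload 7.2 kg.
Tool frame: the origin (TCP) lies midway between the tips of the shut fingers; the grasp point (between the pads) lies 19 mm behind it (env.grip_point_offset is the z of the grasp point in the tool frame, in m); z points along the fingers, y is the line along which they close (so a half turn about z gives the same grasp; the last joint's range is limited). The gripper opens to 85 mm and grips with 20 to 120 N. Pads are 22 mm wide; open, the fingers measure 114 mm over their backs; the gripper's body (76 mm by 85 mm) begins 54 mm behind the grasp point. The pads swing forward as they close: fully open they stand 13 mm farther back than shut.
Start: joints at [1.122, 0.411, -0.013, 1.596, 0.006, 1.134, -0.082], TCP at [0.232, -0.58, 0.231] pointing down, gripper open.
Joint ranges: [-2.95, 2.95], [-0.29, 1.99], [-1.47, 1.44], [0.14, 2.54], [-1.03, 4.17], [0.13, 1.85], [-2.86, 2.86]. Speed limits (rad/s): [2.39, 2.39, 3.01, 3.01, 3.14, 3.14, 3.14].

### API

Orientations are given as a unit quaternion [x, y, z, w].
In Python, from station import env, imaging gives the robot as it stands.
- The arm moves only by the tool arm_command, never from a script. Its argument "deltas" is text: rows parted by semicolons, each of 7 numbers parted by spaces: the opening, from 0 (shut) to 1 (fully open), then the shift along the tool's x, y, z in m, then the turn, a rotation vector about the tool's x, y, z in degrees. A call has 1 to 10 rows; each row is the pose to reach, as a shift and turn from the pose commanded when the call began, along the tool's axes at that moment; what a row does not reach only later rows make up. A row lasts 1/12 s, in which the tool goes at most 41.7 mm and 7.16 degrees, less where a joint would pass 70% of its speed; a pose out of reach is approached as far as the arm can. A call with a gripper value outside its range is refused whole. The fingers move at their own pace and stop on an object; "squeeze" is the grip in N (left out, the last holds). Time passes only in rows, so rows that repeat a pose let the fingers close. It gives the time, the measured TCP pose, the force, the opening and the grip force at its end, in the units of the state.
- env.sense(): the state, without advancing time (a new reading comes with each control period).
- imaging.get_image(name): name is "scene" or "top" or "wrist"; returns (picture, depth): 384x512x3 uint8, red, green, blue; 384x512 float32, m along the optical axis (not along the pixel's ray), 0 where there is no reading.
- imaging.camera_model(name): a dict with "camera_matrix" (3x3 intrinsics, pixels), "extrinsics" (4x4, takes a point from camera to world coordinates). Camera axes: x right, y down, z forward; pixel columns grow to the right and rows downward; lengths in m; the calibration is good to about 2 mm. A picture is of the moment at which its call begins: read the wrist's pose just before it. camera_model takes no time and is no camera call; for the wrist camera it gives the pose at the moment of the call.
- env.sign_off(): hands the job in; it is judged then, once.
The state is a dict: "time": time; "joint_positions": joint angles; "qd": joint speeds; "joint_torque": joint torques, N m; "tool_pos": TCP position; "orientation": TCP orientation; "force": force on the tool from outside, world axes, zero at the start; "torque": the same for the moment, N m; "grip_width": finger opening in m; "grip_force": force on a finger pad.
Only numpy, scipy, OpenCV 4.12 (cv2) and the standard library are available. Lean on these libraries where they do the work, as an engineer would, in place of code of your own. Each camera call takes 0.05 s, during which the arm holds its last target. There are 200 camera calls.

## Working session

There is one attempt and no reset: what is moved stays moved. The work goes in short steps, Python scripts to look and compute and a tool call to move; the robot and the scene stay as the last step left them, time stands still between calls to the robot, and variables do not carry over. Pictures are saved under pics/ and viewed, at most 10 in all, crops included, and the job is handed in when it is done.

Besides the shell and the picture viewer there is one more tool, called after "Request:" as name(argument=value, ...), one argument or row to a line, values as JSON. arm_command: Moves the arm, as the interface text tells. Its arguments: {"type":"object","properties":{"deltas":{"type":"string"},"squeeze":{"type":"number"}},"required":["deltas"]}

```bash
mkdir -p pics; ls; python3 - <<'E'
from station import env, imaging
import cv2, numpy as np
for n in ("scene","top"):
    p,d=imaging.get_image(n); m=imaging.camera_model(n)
    np.savez(f"{n}.npz",p=p,d=d,K=m["camera_matrix"],T=m["extrinsics"])
    cv2.imwrite(f"pics/{n}.png",p[...,::-1]); print(m["extrinsics"])
s=env.sense();print(s["tool_pos"],s["orientation"],s["force"],env.grip_point_offset)
E
```

```text
pics
[[-0.49918258 -0.4037638   0.76667565 -0.5276878 ]
 [-0.86618404  0.20874964 -0.45403612  0.69438674]
 [ 0.02328008 -0.89072913 -0.45393794  0.74313633]
 [ 0.          0.          0.          1.        ]]
[[-0.00683076 -0.99566723  0.09273681  0.42531272]
 [-0.99994095  0.00758492  0.00778222  0.03233889]
 [-0.00845191 -0.09267817 -0.99566024  1.51689491]
 [ 0.          0.          0.          1.        ]]
[ 0.23210397 -0.57983181  0.23051162] [ 9.81924704e-01  1.89270560e-01 -1.94713303e-04 -7.01323018e-04] [-0.30052706 -0.95163831 -0.07302067] -0.0187
```

View pics/scene.png

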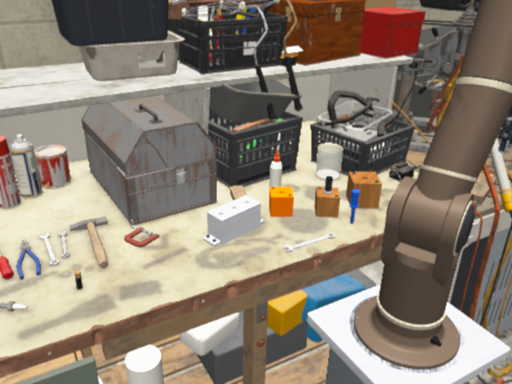

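View pics/top.png

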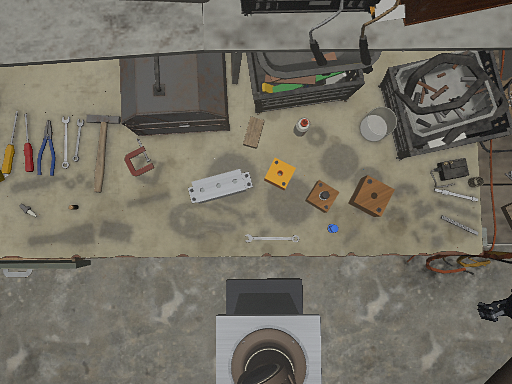

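The scene view shows the block, with the orange decoy, the stand holding the black-handled pin, and the larger brown decoy to its right. In the top view the block is at about (220,186), the stand and pin at (322,196), the orange decoy at (280,173), the big brown one at (372,195) and the blue pin at (333,229).

```bash
cat > h.py <<'E'
import numpy as np
def w(n,u,v,z,f=None):
    f=f or np.load(n+".npz"); K,T=f["K"],f["T"]
    r=T[:3,:3]@np.linalg.solve(K,[u,v,1]); o=T[:3,3]
    return o+r*(z-o[2])/r[2]
E
python3 - <<'E'
import cv2,numpy as np
f=np.load("top.npz");p=f["p"]
c=p[140:245,180:320+60][...,::-1]
cv2.imwrite("pics/topc.png",cv2.resize(c,None,fx=4,fy=4,interpolation=cv2.INTER_CUBIC))
K,T,d=f["K"],f["T"],f["d"]
v,u=np.mgrid[:384,:512]
P=np.linalg.inv(K)@np.stack([u.ravel(),v.ravel(),np.ones(u.size)])*d.ravel()
P=(T[:3,:3]@P).T+T[:3,3];P=P.reshape(384,512,3)
def box(m,name,r):
    q=P[r[1]:r[3],r[0]:r[2]].reshape(-1,3);q=q[(q[:,2]>m[0])&(q[:,2]<m[1])]
    (cx,cy),s,a=cv2.minAreaRect((q[:,:2]*1000).astype(np.float32));print(name,len(q),cx,cy,s,a,np.median(q[:,2]),q.mean(0))
box((.07,.09),"block",(180,160,262,212))
box((.06,.08),"stand",(302,175,344,216))
box((.09,.14),"pin",(302,175,344,216))
box((.05,.2),"orange",(262,155,300,190))
box((.03,.2),"big",(346,170,400,220))
box((.03,.2),"blue",(322,220,345,238))
box((.05,.2),"glue",(290,115,312,140))
print(P[230:240,270,2].mean())
E
```

```text
block 1056 543.2444458007812 146.26919555664062 (65.34041595458984, 150.35459899902344) 14.567217826843262 0.08064260155728631 [0.54262432 0.14594409 0.08048903]
stand 505 510.6995544433594 -164.487060546875 (70.58102416992188, 71.37384033203125) 57.24928283691406 0.07082987535759244 [ 0.51025581 -0.16346881  0.07062617]
pin 55 511.1260986328125 -163.46536254882812 (19.926546096801758, 21.396100997924805) 45.88547134399414 0.12087203665272073 [ 0.51030922 -0.16295921  0.11971621]
orange 552 579.842041015625 -37.09975051879883 (69.71989440917969, 70.5323486328125) 62.89781188964844 0.0704960838898514 [ 0.57919034 -0.03683423  0.07039126]
big 1092 509.310546875 -310.7977294921875 (91.3974609375, 91.47557067871094) 61.4416618347168 0.08932564722556158 [ 0.5078681  -0.3067725   0.08490466]
blue 74 414.4369812011719 -187.91773986816406 (23.709142684936523, 19.552722930908203) 0.08221038430929184 0.10996380127495109 [ 0.41469309 -0.18652726  0.09841948]
glue 195 722.5747680664062 -107.19383239746094 (38.40067672729492, 47.151851654052734) 48.94377899169922 0.09744920609343932 [ 0.71740159 -0.1040178   0.0986134 ]
0.0014298068595253622
```

View pics/topc.png

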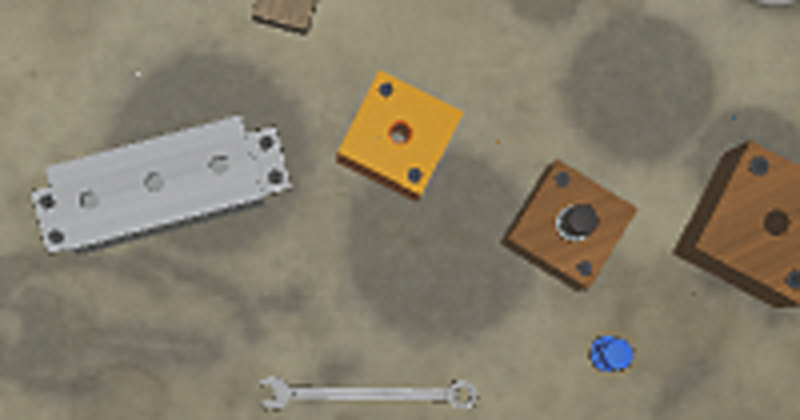

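The crop shows the block's mouths at crop pixels (89,199), (154,182) and (219,163). The pin handle's top is at about (580,219). I'll compute the positions and the first move from these.

```bash
cat >> h.py <<'E'
from scipy.spatial.transform import Rotation as R
def delta(target):
    from station import env
    s=env.sense(); M=R.from_quat(s["orientation"]).as_matrix()
    print("t",round(s["time"],2),"tcp",s["tool_pos"].round(4) if hasattr(s["tool_pos"],"round") else s["tool_pos"],"F",np.round(s["force"],2),"axis",M[:,2].round(4),"yaw x",np.degrees(np.arctan2(M[1,0],M[0,0])).round(2))
    print("delta",(M.T@(np.array(target)-s["tool_pos"])).round(4))
E
python3 - <<'E'
from h import *
for x,y in [(89,199),(154,182),(219,163)]: print(w("top",180+x/4-.4,140+y/4-.4,.08))
delta([.5107,-.164,.23])
E
```

```text
[0.53101312 0.19398591 0.08      ]
[0.54327416 0.14584638 0.08      ]
[0.55703612 0.09765091 0.08      ]
t 0.1 tcp [ 0.2321 -0.5798  0.2305] F [-0.3  -0.95 -0.07] axis [-6.0e-04  1.3e-03 -1.0e+00] yaw x 21.82
delta [ 0.4132 -0.2825  0.0009]
```

Request:
arm_command(
  deltas="0.7 0.413 -0.2825 0 0 0 0;0.7 0.413 -0.2825 0 0 0 0;0.7 0.413 -0.2825 0 0 0 0;0.7 0.413 -0.2825 0 0 0 0;0.7 0.413 -0.2825 0 0 0 0;0.7 0.413 -0.2825 0 0 0 0;0.7 0.413 -0.2825 0 0 0 0;0.7 0.413 -0.2825 0 0 0 0;0.7 0.413 -0.2825 0 0 0 0;0.7 0.413 -0.2825 0 0 0 0",
  squeeze=60,
)

```text
time: 0.93
tool_pos: [0.4646, -0.2322, 0.2312]
orientation: [0.982, 0.189, -0.0, 0.0]
force: [0.7, -0.0, 1.0]
grip_width: 0.0598
grip_force: 0.0
```

Request:
arm_command(
  deltas="0.7 0.1 -0.07 0 0 0 0;0.7 0.1 -0.07 0 0 0 0;0.7 0.1 -0.07 0 0 0 0",
)

```text
time: 1.18
tool_pos: [0.5317, -0.1295, 0.2312]
orientation: [0.982, 0.19, -0.0, -0.0]
force: [0.4, -0.7, -0.8]
grip_width: 0.06
grip_force: 0.0
```

```bash
python3 - <<'E'
from h import *
from station import env, imaging
import cv2
delta([.5107,-.164,.23])
m=imaging.camera_model("wrist");p,d=imaging.get_image("wrist")
np.savez("wr1.npz",p=p,d=d,K=m["camera_matrix"],T=m["extrinsics"])
cv2.imwrite("pics/wr1.png",p[...,::-1])
print(m["extrinsics"].round(3))
E
```

```text
t 1.18 tcp [ 0.5317 -0.1295  0.2312] F [ 0.36 -0.69 -0.75] axis [-1.e-04  3.e-04 -1.e+00] yaw x 21.85
delta [-0.0323  0.0242  0.0012]
[[ 0.372 -0.893 -0.254  0.596]
 [-0.928 -0.358 -0.101 -0.104]
 [-0.001  0.273 -0.962  0.373]
 [ 0.     0.     0.     1.   ]]
```

View pics/wr1.png

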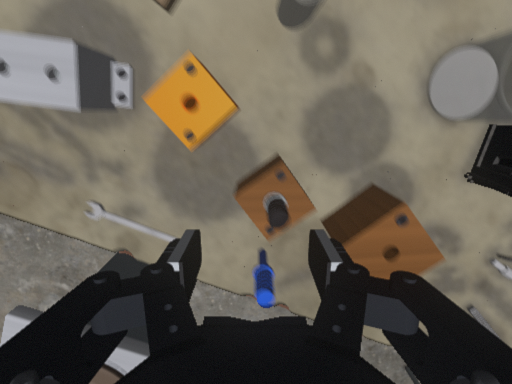

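The wrist view shows the pin handle at about (277,210) on the small stand, the blue look-alike just in front at (264,290), and two of the block's mouths at (50,74) and (3,67).

```bash
python3 - <<'E'
from h import *
import cv2
f=np.load("wr1.npz");K,T,d=f["K"],f["T"],f["d"]
v,u=np.mgrid[:384,:512]
P=np.linalg.inv(K)@np.stack([u.ravel(),v.ravel(),np.ones(u.size)])*d.ravel()
P=((T[:3,:3]@P).T+T[:3,3]).reshape(384,512,3)
q=P[150:245,232:316].reshape(-1,3)
for a,b in ((.117,.13),(.06,.0735),(.09,.113)):
    s=q[(q[:,2]>a)&(q[:,2]<b)]; print(a,len(s),cv2.minAreaRect((s[:,:2]*1000).astype(np.float32)),s[:,2].mean())
print(w("wr1",50,74,.08),w("wr1",3,67,.08))
delta([.5107,-.164,.23])
E
```

```text
0.117 362 ((510.9450988769531, -165.78033447265625), (20.530487060546875, 20.988677978515625), 53.795860290527344) 0.12078498317489411
0.06 2759 ((510.65264892578125, -166.0066375732422), (70.68079376220703, 70.0647201538086), 57.737159729003906) 0.06904790564272406
0.09 149 ((515.9658203125, -162.34036254882812), (9.963506698608398, 21.882007598876953), 34.00038528442383) 0.10284986504139565
[0.55636956 0.0997736  0.08      ] [0.54550479 0.14414767 0.08      ]
t 1.23 tcp [ 0.5357 -0.1209  0.2313] F [3.78 6.43 1.23] axis [ 0.0028  0.005  -1.    ] yaw x 22.35
delta [-0.0395  0.0303  0.001 ]
```

Request:
arm_command(
  deltas="0.6 -0.04 0.03 0 0 0 0;0.6 -0.04 0.03 0 0 0 0;0.6 -0.04 0.03 0 0 0 0;0.6 -0.04 0.03 0 0 0 0;0.6 -0.04 0.03 0 0 0 0",
)

```text
time: 1.65
tool_pos: [0.505, -0.1742, 0.2312]
orientation: [0.982, 0.189, 0.0, -0.0]
force: [-0.1, 0.5, 0.3]
grip_width: 0.0514
grip_force: 0.0
```

```bash
python3 -c "
from h import *
delta([.511,-.165,.082])"
```

```text
t 1.65 tcp [ 0.505  -0.1742  0.2312] F [-0.05  0.48  0.3 ] axis [-1.e-04  5.e-04 -1.e+00] yaw x 21.82
delta [ 0.009  -0.0063  0.1492]
```

Request:
arm_command(
  deltas="0.6 0.009 -0.0065 0 0 0 0;0.6 0.009 -0.0065 0 0 0 0;0.6 0.009 -0.0065 0 0 0 0;0.6 0.009 -0.0065 0 0 0 0",
)

```text
time: 1.98
tool_pos: [0.5112, -0.1645, 0.2312]
orientation: [0.982, 0.19, -0.0, -0.0]
force: [-0.5, -0.2, 0.4]
grip_width: 0.051
grip_force: 0.0
```

```bash
python3 - <<'E'
from h import *
import cv2
from station import imaging
m=imaging.camera_model("wrist");p,d=imaging.get_image("wrist")
K,T=m["camera_matrix"],m["extrinsics"]; np.savez("wr2.npz",p=p,d=d,K=K,T=T)
v,u=np.mgrid[:384,:512]
P=np.linalg.inv(K)@np.stack([u.ravel(),v.ravel(),np.ones(u.size)])*d.ravel()
P=((T[:3,:3]@P).T+T[:3,3]).reshape(-1,3)
s=P[(np.hypot(P[:,0]-.511,P[:,1]+.165)<.02)&(P[:,2]>.117)&(P[:,2]<.13)]
print(len(s),cv2.minEnclosingCircle((s[:,:2]*1000).astype(np.float32)),s.mean(0))
s=P[(np.hypot(P[:,0]-.511,P[:,1]+.165)<.06)&(P[:,2]>.06)&(P[:,2]<.0735)]
print(len(s),cv2.minAreaRect((s[:,:2]*1000).astype(np.float32)))
delta([.511,-.165,.082])
E
```

```text
384 ((510.8573303222656, -165.9842071533203), 10.763492584228516) [ 0.51130511 -0.16578434  0.12095226]
3043 ((510.504150390625, -166.08465576171875), (70.40364837646484, 70.2574462890625), 57.64988708496094)
t 2.03 tcp [ 0.511  -0.1649  0.2312] F [ 0.05 -0.23  0.14] axis [-1.e-04 -0.e+00 -1.e+00] yaw x 21.86
delta [-0.000e+00  1.000e-04  1.492e-01]
```

Request:
arm_command(
  deltas="0.6 0 0.0005 0.04 0 0 0;0.6 0 0.0005 0.08 0 0 0;0.6 0 0.0005 0.11 0 0 0;0.6 0 0.0005 0.13 0 0 0;0.6 0 0.0005 0.143 0 0 0;0.6 0 0.0005 0.149 0 0 0;0.6 0 0.0005 0.149 0 0 0;0.6 0 0.0005 0.149 0 0 0",
)

```text
time: 2.7
tool_pos: [0.5114, -0.1658, 0.0827]
orientation: [0.982, 0.189, 0.0, 0.0]
force: [0.4, -0.4, 0.4]
grip_width: 0.0511
grip_force: 0.0
```

Request:
arm_command(
  deltas="0 0 0 0 0 0 0;0 0 0 0 0 0 0;0 0 0 0 0 0 0;0 0 0 0 0 0 0;0 0 0 0 0 0 0;0 0 0 0 0 0 0;0 0 0 0 0 0 0;0 0 0 0 0 0 0",
  squeeze=70,
)

```text
time: 3.37
tool_pos: [0.5118, -0.1659, 0.0836]
orientation: [0.982, 0.189, 0.001, 0.001]
force: [-1.0, 0.6, 5.4]
grip_width: 0.0208
grip_force: 68.1
```

Request:
arm_command(
  deltas="0 0 0 -0.015 0 0 0;0 0 0 -0.04 0 0 0;0 0 0 -0.07 0 0 0;0 0 0 -0.1 0 0 0;0 0 0 -0.12 0 0 0;0 0 0 -0.125 0 0 0;0 0 0 -0.125 0 0 0;0 0 0 -0.125 0 0 0",
)

```text
time: 4.03
tool_pos: [0.5105, -0.1657, 0.2065]
orientation: [0.982, 0.189, -0.0, -0.0]
force: [-0.5, -0.4, -3.0]
grip_width: 0.0205
grip_force: 69.1
```

```bash
python3 -c "
from h import *
delta([.556,.0985,.2])"
```

```text
t 4.03 tcp [ 0.5105 -0.1657  0.2065] F [-0.49 -0.39 -3.01] axis [-8.e-04  0.e+00 -1.e+00] yaw x 21.81
delta [ 0.1404 -0.2283  0.0064]
```

Request:
arm_command(
  deltas="0 0.01 -0.016 0 0 0 0;0 0.025 -0.041 0 0 0 0;0 0.045 -0.073 0 0 0 0;0 0.065 -0.106 0 0 0 0;0 0.085 -0.138 0 0 0 0;0 0.105 -0.171 0 0 0 0;0 0.122 -0.199 0 0 0 0;0 0.134 -0.218 0 0 0 0;0 0.14 -0.228 0.003 0 0 0;0 0.14 -0.228 0.006 0 0 0",
)

```text
time: 4.87
tool_pos: [0.5555, 0.1012, 0.1994]
orientation: [0.981, 0.191, -0.001, -0.001]
force: [-0.2, 1.0, -1.8]
grip_width: 0.0204
grip_force: 69.1
```

Request:
arm_command(
  deltas="0 0 0 0 0 0 0;0 0 0 0 0 0 0;0 0 0 0 0 0 0",
)

```text
time: 5.12
tool_pos: [0.5561, 0.0957, 0.2007]
orientation: [0.982, 0.188, -0.001, 0.0]
force: [0.7, -0.5, -1.2]
grip_width: 0.0204
grip_force: 69.1
```

```bash
python3 - <<'E'
from h import *
import cv2
from station import imaging
delta([.556,.0985,.2])
for n in ("wrist","scene","top"):
    m=imaging.camera_model(n);p,d=imaging.get_image(n)
    np.savez(n+"3.npz",p=p,d=d,K=m["camera_matrix"],T=m["extrinsics"])
    if n=="wrist": a=p[60:360,130:430]
    if n=="scene": b=p[110:260,160:310]
cv2.imwrite("pics/m3.png",np.hstack([cv2.resize(a,(400,400)),cv2.resize(b,(400,400),interpolation=cv2.INTER_CUBIC)])[...,::-1])
E
```

```text
t 5.12 tcp [0.5561 0.0957 0.2007] F [ 0.72 -0.49 -1.22] axis [-0.001  -0.0012 -1.    ] yaw x 21.66
delta [ 0.0009 -0.0027  0.0007]
```

View pics/m3.png

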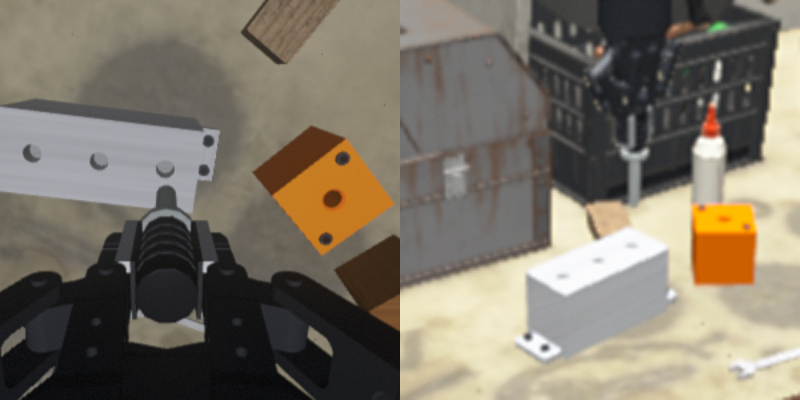

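The wrist half shows the pin held upright with its tip at crop (166,188). The three mouths are at (32,153), (99,160) and (165,168), so the nearest is right by the tip.

```bash
python3 - <<'E'
from h import *
import cv2
p=np.load("wrist3.npz")["p"]
cv2.imwrite("pics/w3.png",cv2.resize(p[150:230,140:280],None,fx=5,fy=5,interpolation=cv2.INTER_CUBIC)[...,::-1])
for x,y in [(32,153),(99,160),(165,168)]: print(w("wrist3",130+x*.75,60+y*.75,.08))
print(w("wrist3",254.5,199,.127))
E
```

```text
[0.53110052 0.19187999 0.08      ]
[0.54430355 0.14421416 0.08      ]
[0.55665947 0.09643408 0.08      ]
[0.55805231 0.09620433 0.127     ]
```

View pics/w3.png

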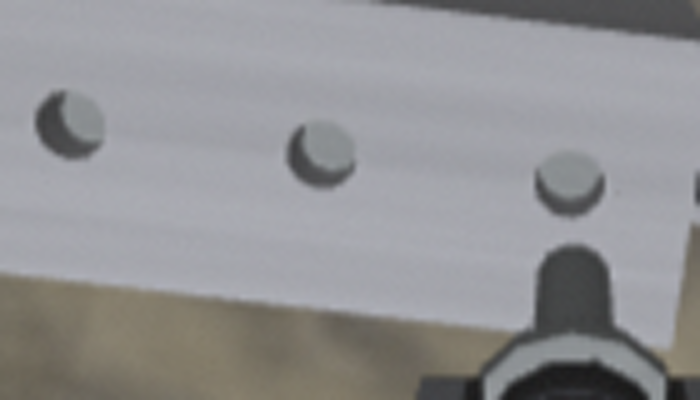

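```bash
python3 -c "
from h import *
for x,y in [(154,175),(204.2,180.8),(254,186.6)]: print(w('wrist3',x,y,.08))
delta([.5565,.0967,.158])"
```

```text
[0.53085747 0.19181088 0.08      ]
[0.54351377 0.14399822 0.08      ]
[0.55617688 0.0959751  0.08      ]
t 5.27 tcp [0.5564 0.0966 0.2014] F [-0.21  0.48 -1.46] axis [ 2.e-04 -5.e-04 -1.e+00] yaw x 21.7
delta [ 0.0001 -0.0001  0.0434]
```

Request:
arm_command(
  deltas="0 0 0 0.02 0 0 0;0 0 0 0.035 0 0 0;0 0 0 0.043 0 0 0;0 0 0 0.046 0 0 0;0 0 0 0.049 0 0 0;0 0 0 0.052 0 0 0;0 0 0 0.055 0 0 0;0 0 0 0.055 0 0 0;0 0 0 0.055 0 0 0",
)

```text
time: 6.02
tool_pos: [0.5565, 0.0979, 0.1465]
orientation: [0.982, 0.189, 0.0, 0.0]
force: [-0.4, -0.8, -1.9]
grip_width: 0.0205
grip_force: 69.1
```

Request:
arm_command(
  deltas="0 0 0 0.003 0 0 0;0 0 0 0.006 0 0 0;0 0 0 0.008 0 0 0;0 0 0 0.01 0 0 0;0 0 0 0.011 0 0 0;0 0 0 0.012 0 0 0;0 0 0 0.012 0 0 0;0 0 0 0.012 0 0 0",
)

```text
time: 6.68
tool_pos: [0.5577, 0.0983, 0.138]
orientation: [0.982, 0.189, 0.002, 0.0]
force: [-6.5, -2.5, 27.5]
grip_width: 0.0206
grip_force: 72.4
```

Request:
arm_command(
  deltas="0 0 0 -0.02 0 0 0;0 0 0 -0.04 0 0 0;0 0 0 -0.041 0 0 0;0 0.003 -0.025 -0.041 0 0 0;0 0.006 -0.045 -0.041 0 0 0;0 0.006 -0.049 -0.041 0 0 0;0 0.006 -0.049 -0.041 0 0 0;0 0.006 -0.049 -0.041 0 0 0;0 0.006 -0.049 -0.041 0 0 0",
)

```text
time: 7.43
tool_pos: [0.5438, 0.1445, 0.1747]
orientation: [0.982, 0.189, -0.0, 0.0]
force: [0.5, -0.5, -2.0]
grip_width: 0.0204
grip_force: 69.3
```

```bash
python3 -c "
from h import *
delta([.5437,.1455,.1465])"
```

```text
t 7.43 tcp [0.5438 0.1445 0.1747] F [ 0.51 -0.54 -2.04] axis [-5.e-04 -8.e-04 -1.e+00] yaw x 21.76
delta [ 0.0003 -0.001   0.0282]
```

Request:
arm_command(
  deltas="0 0 -0.0005 0.01 0 0 0;0 0 -0.0005 0.018 0 0 0;0 0 -0.0005 0.021 0 0 0;0 0 -0.0005 0.024 0 0 0;0 0 -0.0005 0.027 0 0 0;0 0 -0.0005 0.028 0 0 0;0 0 -0.0005 0.028 0 0 0",
)

```text
time: 8.02
tool_pos: [0.5435, 0.146, 0.147]
orientation: [0.982, 0.189, -0.0, 0.0]
force: [0.3, -0.3, -0.8]
grip_width: 0.0205
grip_force: 69.3
```

Request:
arm_command(
  deltas="0 0 0 0.003 0 0 0;0 0 0 0.006 0 0 0;0 0 0 0.008 0 0 0;0 0 0 0.01 0 0 0;0 0 0 0.011 0 0 0;0 0 0 0.012 0 0 0;0 0 0 0.012 0 0 0;0 0 0 0.012 0 0 0",
)

```text
time: 8.68
tool_pos: [0.5435, 0.146, 0.1352]
orientation: [0.982, 0.189, -0.0, 0.0]
force: [0.3, -1.1, -1.6]
grip_width: 0.0205
grip_force: 69.3
```

The middle shutter gives way: the tip is about 18 mm deep with no reaction. I'll guide the pin on down.

Request:
arm_command(
  deltas="0 0 0 0.003 0 0 0;0 0 0 0.007 0 0 0;0 0 0 0.011 0 0 0;0 0 0 0.015 0 0 0;0 0 0 0.019 0 0 0;0 0 0 0.023 0 0 0;0 0 0 0.026 0 0 0;0 0 0 0.028 0 0 0;0 0 0 0.028 0 0 0",
)

```text
time: 9.43
tool_pos: [0.5434, 0.146, 0.1067]
orientation: [0.982, 0.189, -0.0, 0.0]
force: [1.5, -2.3, -2.6]
grip_width: 0.0203
grip_force: 69.3
```

Request:
arm_command(
  deltas="0 0 0 0.003 0 0 0;0 0 0 0.006 0 0 0;0 0 0 0.008 0 0 0;0 0 0 0.01 0 0 0;0 0 0 0.011 0 0 0;0 0 0 0.011 0 0 0",
)

```text
time: 9.93
tool_pos: [0.5435, 0.1461, 0.096]
orientation: [0.982, 0.189, -0.0, 0.0]
force: [1.1, -2.6, -3.2]
grip_width: 0.0202
grip_force: 69.2
```

Request:
arm_command(
  deltas="0 0 0 0.001 0 0 0;0 0 0 0.002 0 0 0;0 0 0 0.003 0 0 0;0 0 0 0.004 0 0 0;0 0 0 0.004 0 0 0;0 0 0 0.004 0 0 0",
)

```text
time: 10.43
tool_pos: [0.5436, 0.1461, 0.0936]
orientation: [0.982, 0.189, 0.0, 0.0]
force: [-2.8, -3.7, 11.4]
grip_width: 0.0206
grip_force: 71.3
```

Request:
arm_command(
  deltas="0 0 0 -0.001 0 0 0;0 0 0 -0.001 0 0 0;0.2 0 0 -0.001 0 0 0;0.4 0 0 -0.001 0 0 0;0.6 0 0 -0.001 0 0 0;0.6 0 0 -0.001 0 0 0;0.6 0 0 -0.001 0 0 0;0.6 0 0 -0.001 0 0 0;0.6 0 0 -0.001 0 0 0",
)

```text
time: 11.18
tool_pos: [0.5434, 0.1464, 0.0931]
orientation: [0.982, 0.189, -0.0, -0.0]
force: [-0.6, -0.0, -0.8]
grip_width: 0.0514
grip_force: 0.0
```

Request:
arm_command(
  deltas="0.6 0 0 -0.01 0 0 0;0.6 0 0 -0.03 0 0 0;0.6 0 0 -0.06 0 0 0;0.6 0 0 -0.09 0 0 0;0.6 0 0 -0.12 0 0 0;0.6 0 0 -0.14 0 0 0;0.6 0 0 -0.14 0 0 0;0.6 0 0 -0.14 0 0 0;0.6 0 0 -0.14 0 0 0",
)

```text
time: 11.93
tool_pos: [0.5431, 0.146, 0.2332]
orientation: [0.982, 0.189, -0.0, 0.0]
force: [-0.6, -1.1, 0.1]
grip_width: 0.0513
grip_force: 0.0
```

```bash
python3 - <<'E'
from h import *
import cv2
from station import imaging
delta([.5437,.1455,.1465])
a,_=imaging.get_image("wrist");b,_=imaging.get_image("scene")
c=np.hstack([cv2.resize(a[80:380,100:400],(400,400)),cv2.resize(b[160:260,180:280],(400,400),interpolation=cv2.INTER_CUBIC)])
cv2.imwrite("pics/end.png",c[...,::-1])
E
```

```text
t 11.93 tcp [0.5431 0.146  0.2332] F [-0.61 -1.09  0.07] axis [-3.e-04 -3.e-04 -1.e+00] yaw x 21.82
delta [0.0004 0.0007 0.0867]
```

View pics/end.png

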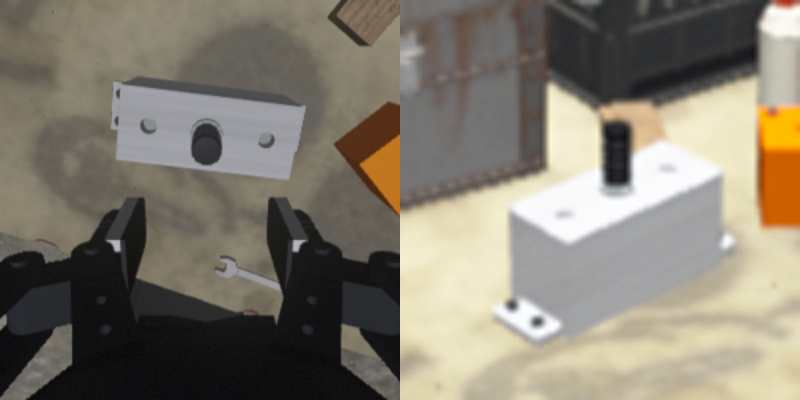

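The pin stands upright in the middle opening with its collar flush on the block: crop (207,140) in the wrist view and (617,160) in the scene view. The gripper is clear of it.

```bash
python3 -c "
from station import env
print(env.sign_off())"
```

```text
the job is handed in; nothing more can be done
None
```

The pin is standing in the middle opening, the one whose shutter yielded, with its collar flush on the block; I released it, backed the gripper clear without going near the bystanders, and handed the job in at about 12 s.

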